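Unclamp a balm jar from the labelling stand and hold it up level

TASK

The balm jar in the labelling stand has its side label on and now needs its batch sticker underneath. Throw the clamp's red handle all the way back so that the arm swings up out of the way, then lift the jar straight up out of its nest and hold it level and still about ten centimetres above the nest, so that I can stick the label on its base; the balm is still soft, so never let the jar tip. Finish with the jar still held in the gripper, and leave the jars, bottle and label roll round about where they stand.

Things in the scene. Friction and masses are not known exactly. Their poses are not given: they have to be found in the camera images.
- balm_jar: Round balm jar clamped in the stand: dark brown body 50 mm in diameter, black screw lid 49 mm, 43 mm high over all, 0.08 to 0.17 kg. Origin at the centre of its underside, z up. The nest leaves 2.5 mm round it; its upper 33 mm are free to grasp. 20 N of grip holds it.
- labelling_stand: Fixed stand: pale wooden board 255 x 112 mm, top 12 mm above the worktop. Origin at worktop height under the nest's centre; +x runs along the board to the clamp, +y across, z up; board from x = -55 to 200 mm. A wooden block (x = 84 to 172 mm, 44 mm wide, 58 mm high) carries a steel toggle clamp in the plane y = 0.
- nest_floor (a point): Centre of the nest's floor, 12 mm above the worktop, where the jar's underside rests; axes as the stand's. The nest is a white ring: outer diameter 72 mm, inner 55 mm, its top 22 mm above the worktop.
- clamp_foot (a point): Centre of the underside of the clamp's black rubber foot (25 mm diameter), at the end of the steel arm; it stands on the jar's lid when clamped.
- handle_pivot (a point): Pivot of the clamp handle, on the stand at x = 150 mm, y = 0, 92 mm above the worktop; the handle turns about the stand's y axis.
- handle_grip (a point): Middle of the handle's red grip, 85 mm from handle_pivot. The grip is a round bar 18 mm thick, from 48 to 115 mm from the pivot. Clamped, the handle stands up, leaning 0.25 rad towards the jar; it is thrown over away from the jar (stand's +x) and ends lying back, 0.22 rad above level.
- clamp_handle (a joint): Angle of the clamp handle, rad: 0 clamped (starts between 0 and 0.08), 1.60 thrown right back against its stop. Friction about 0.2 N m: a push of a few newtons on the grip from the jar's side moves it, and it stays where it is left.
- clamp_arm (a joint): Angle of the clamp arm, rad: 0 foot on the lid, 1.76 fully raised. The handle moves it by a link; clamped, it cannot be lifted directly. Its pivot is at x = 100 mm of the stand, 86 mm high; clamped, the arm reaches forward over the jar and up to 108 mm high; raised, it stands behind the jar, all beyond x = 65 mm, up to 0.21 m high.
- jar_left: Another closed dark jar, 46 mm in diameter, 40 mm high, standing on the worktop to the left; origin at the centre of its underside. To be left alone. Beyond it rises the black desk lamp, fixed: round base at about x = 0.60, y = 0.45 m, 0.11 m wide, its arm going up from there; keep clear of it.
- jar_right: Another closed dark jar, 52 mm in diameter, 45 mm high, standing on the worktop; origin at the centre of its underside. To be left alone.
- label_roll: Roll of cream paper label tape lying flat, 66 mm in diameter, 20 mm high; origin at the centre of its underside. To be left alone.
- oil_bottle: Clear bottle with a blue-black cap, 56 mm in diameter, 116 mm high, standing; origin at the centre of its underside. To be left alone.
Things that resemble listed ones, but are neither listed nor needed, are in the scene too. Leave any purple, turquoise or yellow look-alike of the balm_jar alone.

How it is judged:
On the way, in this order (a step that is already met when the one before it is completed fails the run):
1. the clamp handle is thrown right back and the arm raised, with the jar still standing in its nest (value of joint clamp_handle above 1.35 rad and value of joint clamp_arm above 1.4 rad and z of balm_jar in the frame of nest_floor below 0.006 m and horizontal distance between balm_jar and nest_floor below 0.006 m), for 0.2 s.
2. the jar is lifted clear of the stand, level, in the gripper (z of balm_jar in the frame of nest_floor between 0.07 and 0.14 m and horizontal distance between balm_jar and nest_floor below 0.04 m and angle between balm_jar's own z axis and vertical below 0.087 rad and contact force between the fingers and balm_jar above 1.5 N and contact force between balm_jar and labelling_stand below 0.1 N and value of joint clamp_arm above 1.4 rad), for 0.3 s.
At the end, for the whole second after the job is handed in: The gripper alone holds the jar: its underside 70 to 140 mm above the nest floor, within 40 mm of straight above the nest, upright within 5 degrees, slower than 20 mm/s and 0.15 rad/s; the clamp handle still thrown back (over 1.35 rad), the arm up (over 1.4 rad) (all of step 2 and value of joint clamp_handle above 1.35 rad and linear speed of balm_jar below 0.02 m/s and angular speed of balm_jar below 0.15 rad/s); the arm keeps its last pose, push and grip.
It fails at once if the jar is tipped by more than 14 degrees (angle between balm_jar's own z axis and vertical above 0.25 rad).
It fails at once if a jar, the bottle or the label roll round about is pushed by more than 25 mm (distance of any of jar_left, jar_right, label_roll, oil_bottle from where it was at the start of the episode above 0.025 m).
It also fails if it takes over 51 s, if anything falls off the work surface, if the arm or the gripper's body presses on something with over 40 N, if the wrist force passes 120 N, or if a joint passes its speed limit or range.

ROBOT

A 7-joint arm with a two-finger parallel gripper is mounted at the origin on the work surface; the furniture and walls round the work are solid. World frame = base frame: x ahead of the robot, y to its left, z up, the work surface at z = 0. Lengths are in m, angles in rad, forces in N, time in s.
With the tool pointing down it reaches from about 0.425 to 0.875 m from the base axis. Payload 4.7 kg.
Tool frame: the origin (TCP) lies where the fingers leave the gripper's body, on its centre line; the fingertips stand 70 mm ahead of it and the grasp point (between the pads) lies 51 mm ahead of it; z points along the fingers, y is the line along which they close (so a half turn about z gives the same grasp; the last joint's range is limited). The gripper opens to 87 mm and grips with 3 to 60 N. Pads are 19 mm wide; open, the fingers measure 117 mm over their backs; the gripper's body (75 mm by 190 mm) begins 51 mm behind the grasp point.
Start: joints at [-1.207, 0.321, -0.07, 1.45, 0.023, 1.371, -0.057], TCP at [0.223, 0.611, 0.292] pointing down, gripper open.
Joint ranges: [-2.86, 2.86], [-0.3, 2.09], [-1.38, 1.24], [0.06, 2.45], [-1.56, 4.7], [0.09, 2.05], [-2.69, 2.69]. Speed limits (rad/s): [2.57, 2.57, 3.14, 3.14, 3.14, 3.14, 3.14].

INTERFACE

Orientations are given as a unit quaternion [w, x, y, z].
In Python, from cell import bot gives the robot as it stands. The module is installed in compiled form; this text tells all that it offers.
- The arm moves only by the tool move_arm, never from a script. Its argument "motion" is a list that holds one entry, the list of rows, each a list of 7 numbers: the shift along the tool's x, y, z scaled (see below), then the turn, a rotation vector about the tool's x, y, z scaled (see below), then the opening, from -1 (shut) to 1 (fully open). A call has 1 to 10 rows; each row is the pose to reach, as a shift and turn from the pose commanded when the call began, along the tool's axes at that moment; what a row does not reach only later rows make up. The controller multiplies each number of a shift by 0.12 m and each number of a turn by 45 degrees. A row lasts 1/10 s, in which the tool goes at most 50 mm and 8.59 degrees, less where a joint would pass 70% of its speed; a pose out of reach is approached as far as the arm can. A call with a number of a shift or a turn outside -1 to 1 is refused whole. A call with a gripper value outside its range is refused whole. The fingers move at their own pace and stop on an object; "force" is the grip in N (left out, the last holds). Time passes only in rows, so rows that repeat a pose let the fingers close. It gives the time, the measured TCP pose, the force, the opening and the grip force at its end, in the units of the state.
- bot.get_obs(): the state, without advancing time (a new reading comes with each control period).
- bot.grab_frame(name): name is "scene" or "top" or "wrist"; returns (picture, depth): 420x560x3 uint8, blue, green, red; 420x560 float32, m along the optical axis (not along the pixel's ray), 0 where there is no reading.
- bot.camera_params(name): a dict with "camera_matrix" (3x3 intrinsics, pixels), "R" (3x3) and "t" (3): a world point X has camera coordinates R X + t. Camera axes: x right, y down, z forward; pixel columns grow to the right and rows downward; lengths in m; the calibration is good to about 2 mm. The wrist camera is an equidistant fisheye: a pixel r from the principal point sees the ray r / f radians off the axis. A picture is of the moment at which its call begins: read the wrist's pose just before it. camera_params takes no time and is no camera call; for the wrist camera it gives the pose at the moment of the call.
- bot.job_done(): hands the job in; it is judged then, once.
The state is a dict: "clock": time; "joint_pos": joint angles; "joint_velocities": joint speeds; "joint_efforts": joint torques, N m; "ee_pos": TCP position; "tool_rot": TCP orientation; "wrist_force": force on the tool from outside, world axes, zero at the start; "ft_torque": the same for the moment, N m; "width": finger opening in m; "grasp_force": force on a finger pad.
Only numpy, scipy, OpenCV 4.12 (cv2) and the standard library are available. Lean on these libraries where they do the work, as an engineer would, in place of code of your own. Each camera call takes 0.05 s, during which the arm holds its last target. There are 200 camera calls.

## Working session

There is one attempt and no reset: what is moved stays moved. The work goes in short steps, Python scripts to look and compute and a tool call to move; the robot and the scene stay as the last step left them, time stands still between calls to the robot, and variables do not carry over. Pictures are saved under pics/ and viewed, at most 10 in all, crops included, and the job is handed in when it is done.

Besides the shell and the picture viewer there is one more tool, called after "Call:" by a JSON object that holds its "fn" and its "kwargs". move_arm: Moves the arm, as the interface text tells. Shifts and turns lie within -1 to 1; 1 stands for 0.12 m of shift or 45 degrees of turn. Its arguments: {"type":"object","properties":{"motion":{"type":"array"},"force":{"type":"number"}},"required":["motion"]}

```bash
mkdir -p pics; cat > h.py <<'E'
import numpy as np, cv2
from cell import bot
def snap(n):
    p=bot.camera_params(n); im,d=bot.grab_frame(n); return im,d,p
def pts(d,p):
    K=np.array(p["camera_matrix"]);v,u=np.mgrid[:d.shape[0],:d.shape[1]]
    c=np.stack([(u-K[0,2])/K[0,0]*d,(v-K[1,2])/K[1,1]*d,d],-1)
    return (c-np.array(p["t"]))@np.array(p["R"])   # R^T(c-t)
E
python3 - <<'E'
from h import *
for n in("scene","top"):
    im,d,p=snap(n); cv2.imwrite(f"pics/{n}0.png",im); np.savez(f"{n}0.npz",im=im,d=d,K=p["camera_matrix"],R=p["R"],t=p["t"])
    R=np.array(p["R"]); print(n,-R.T@np.array(p["t"]),R[2], np.array(p["camera_matrix"])[0])
o=bot.get_obs();print(o["clock"],o["ee_pos"],o["tool_rot"],o["wrist_force"],o["width"])
E
```

```text
scene [-0.45523343  0.51933823  0.65590411] [ 0.79107188 -0.42037949 -0.44439438] [449.85320612   0.         276.28138944]
top [0.30105095 0.01525427 1.26098128] [ 0.16918105 -0.03035316 -0.98511748] [403.78408748   0.         284.41036937]
0.1 [0.22267222 0.61027117 0.29128774] [-1.02221591e-04  1.73969779e-01  9.84750631e-01 -8.36483509e-04] [ 0.12821198 -0.36313971  0.16785371] 0.08714665392465168
```

View pics/scene0.png

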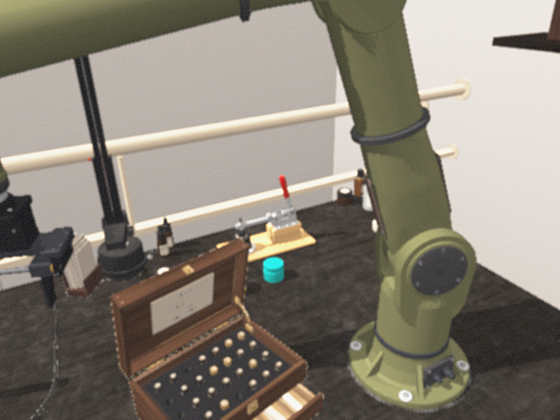

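View pics/top0.png

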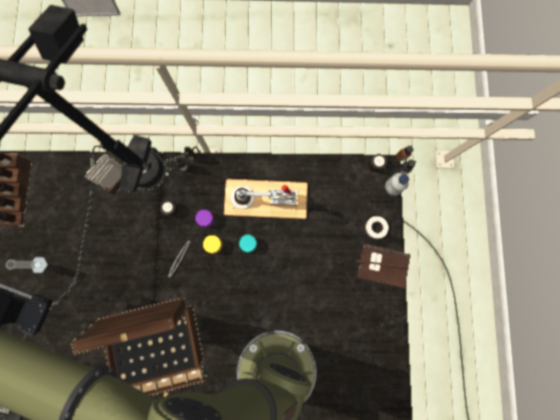

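The top view shows the board at columns 225–308, rows 181–218. The nest and jar are at about (242,197) and the red grip at (287,189), so stand +x runs towards world −y. The turquoise, purple and yellow look-alikes are in front, at (248,243), (204,218) and (212,244). The scene view shows the red grip at (285,186), the board at about (280,243) and the rails behind it.

```bash
python3 - <<'E'
from h import *
L={n:dict(np.load(f"{n}0.npz")) for n in("scene","top")}
def rep(n,m,name):
    P=pts(L[n]["d"],L[n])[m&(L[n]["d"]>0)]
    print(n,name,m.sum(),"px",np.argwhere(m).mean(0)[::-1].round(1),"med",np.median(P,0).round(4),"p5",np.percentile(P,5,0).round(3),"p95",np.percentile(P,95,0).round(3))
rays={}
for n in L:
    im=L[n]["im"];hsv=cv2.cvtColor(im,cv2.COLOR_BGR2HSV);h,s,v=[hsv[...,i].astype(int) for i in range(3)]
    P=pts(L[n]["d"],L[n])
    red=((h<6)|(h>174))&(s>170)&(v>90)
    box=np.zeros_like(red); 
    if n=="top": box[170:230,215:320]=1
    else: box[170:270,205:330]=1
    rep(n,red&box,"red")
    c=np.argwhere(red&box).mean(0)[::-1]
    K,R,t=L[n]["K"],L[n]["R"],L[n]["t"]
    r=R.T@np.linalg.solve(K,[*c,1]);rays[n]=(-R.T@t,r/np.linalg.norm(r))
    wood=(h>8)&(h<28)&(s>70)&(v>140)&box
    z=P[...,2]
    b=wood&(z>0.004)&(z<0.02)
    rep(n,b,"board")
    if n=="top":
        k=cv2.morphologyEx(wood.astype(np.uint8),cv2.MORPH_CLOSE,np.ones((15,15)))
        cs,_=cv2.findContours(k,0,2);cc=max(cs,key=cv2.contourArea);rr=cv2.minAreaRect(cc);bp=cv2.boxPoints(rr);print(rr)
        C=-R.T@t
        for q in bp:
            r=R.T@np.linalg.solve(K,[*q,1]);print("corner",(C+r*(0.012-C[2])/r[2]).round(4))
        crop=cv2.resize(im[165:235,215:325],None,fx=7,fy=7,interpolation=cv2.INTER_CUBIC);cv2.imwrite("pics/c1.png",crop)
    # rail: points x>0.6, z>0.03
    m=(P[...,0]>0.5)&(P[...,0]<1.1)&(z>0.03)&(abs(P[...,1])<.35)&(L[n]["d"]>0)
    if n=="top":
        for x0 in np.arange(.5,1.1,.05):
            q=m&(P[...,0]>=x0)&(P[...,0]<x0+.05)
            if q.sum(): print("x",x0.round(2),q.sum(),"z",np.percentile(z[q],[5,50,95]).round(3))
(a,da),(b,db)=rays["scene"],rays["top"]
s=np.linalg.lstsq(np.c_[da,-db],b-a,rcond=None)[0];print("red tri",a+s[0]*da,b+s[1]*db)
E
```

```text
Traceback (most recent call last):
  File "h.py", line 6, in pts
    K=np.array(p["camera_matrix"]);v,u=np.mgrid[:d.shape[0],:d.shape[1]]
               ~^^^^^^^^^^^^^^^^^
KeyError: 'camera_matrix'
```

```bash
cat > m1.py <<'E'
from h import *
L={n:dict(np.load(f"{n}0.npz")) for n in("scene","top")}
for n in L: L[n]["camera_matrix"]=L[n]["K"]
def rep(n,m,name):
    P=pts(L[n]["d"],L[n])[m&(L[n]["d"]>0)]
    if len(P): print(n,name,m.sum(),"px",np.argwhere(m).mean(0)[::-1].round(1),"med",np.median(P,0).round(4),"p5",np.percentile(P,5,0).round(3),"p95",np.percentile(P,95,0).round(3))
rays={}
for n in L:
    im=L[n]["im"];hsv=cv2.cvtColor(im,cv2.COLOR_BGR2HSV);h,s,v=[hsv[...,i].astype(int) for i in range(3)]
    P=pts(L[n]["d"],L[n]); z=P[...,2]
    red=((h<6)|(h>174))&(s>150)&(v>80)
    box=np.zeros_like(red)
    if n=="top": box[170:230,215:320]=1
    else: box[170:270,205:330]=1
    rep(n,red&box,"red")
    c=np.argwhere(red&box).mean(0)[::-1]
    K,R,t=L[n]["K"],L[n]["R"],L[n]["t"]
    r=R.T@np.linalg.solve(K,[*c,1]);rays[n]=(-R.T@t,r/np.linalg.norm(r))
    wood=(h>8)&(h<28)&(s>70)&(v>140)&box
    rep(n,wood&(z>0.002)&(z<0.025),"board")
    rep(n,wood&(z>0.045)&(z<0.07),"block")
    if n=="top":
        k=cv2.morphologyEx(wood.astype(np.uint8),cv2.MORPH_CLOSE,np.ones((15,15)))
        cs,_=cv2.findContours(k,0,2);rr=cv2.minAreaRect(max(cs,key=cv2.contourArea));print(rr)
        C=-R.T@t
        for q in cv2.boxPoints(rr):
            r=R.T@np.linalg.solve(K,[*q,1]);print("corner",(C+r*(0.012-C[2])/r[2]).round(4))
        cv2.imwrite("pics/c1.png",cv2.resize(im[165:235,215:325],None,fx=7,fy=7,interpolation=cv2.INTER_CUBIC))
        m=(z>0.03)&(abs(P[...,1])<.4)&(L[n]["d"]>0)
        for x0 in np.arange(.45,1.1,.05):
            q=m&(P[...,0]>=x0)&(P[...,0]<x0+.05)
            if q.sum(): print("x",x0.round(2),q.sum(),"z",np.percentile(z[q],[5,50,95]).round(3))
(a,da),(b,db)=rays["scene"],rays["top"]
s=np.linalg.lstsq(np.c_[da,-db],b-a,rcond=None)[0];print("red tri",a+s[0]*da,b+s[1]*db)
E
python3 m1.py
```

```text
scene red 86 px [283.6 185.7] med [ 0.5082 -0.0167  0.1773] p5 [ 0.505 -0.025  0.146] p95 [ 0.512 -0.008  0.201]
scene board 724 px [279.6 244.8] med [0.4873 0.0084 0.0104] p5 [ 0.458 -0.081  0.006] p95 [0.527 0.105 0.021]
scene block 151 px [283.1 228.9] med [ 0.4934 -0.004   0.051 ] p5 [ 0.489 -0.054  0.045] p95 [0.52  0.026 0.057]
top red 29 px [285.5 188.9] med [ 0.5112 -0.0191  0.1989] p5 [ 0.508 -0.03   0.164] p95 [ 0.517 -0.013  0.204]
top board 1822 px [266.4 199.4] med [0.5019 0.0375 0.012 ] p5 [ 0.464 -0.082  0.007] p95 [0.571 0.155 0.016]
top block 50 px [290.3 197.6] med [ 0.5124 -0.0598  0.0575] p5 [ 0.495 -0.063  0.052] p95 [0.535 0.022 0.062]
((265.4141845703125, 198.24989318847656), (82.67835235595703, 36.63493728637695), 2.563770055770874)
corner [0.4642 0.1665 0.012 ]
corner [0.5805 0.1645 0.012 ]
corner [ 0.5708 -0.0964  0.012 ]
corner [ 0.4541 -0.0904  0.012 ]
x 0.45 502 z [0.035 0.043 0.713]
x 0.5 1248 z [0.047 0.093 0.705]
x 0.55 2188 z [0.055 0.487 0.677]
x 0.6 1491 z [0.036 0.145 0.668]
x 0.65 1402 z [0.057 0.628 0.651]
x 0.7 756 z [0.603 0.628 0.641]
x 0.8 2682 z [0.194 0.257 0.266]
x 0.85 2861 z [0.254 0.267 0.27 ]
red tri [ 0.51625349 -0.02096992  0.17100551] [ 0.51610069 -0.02122527  0.17098391]
```

View pics/c1.png

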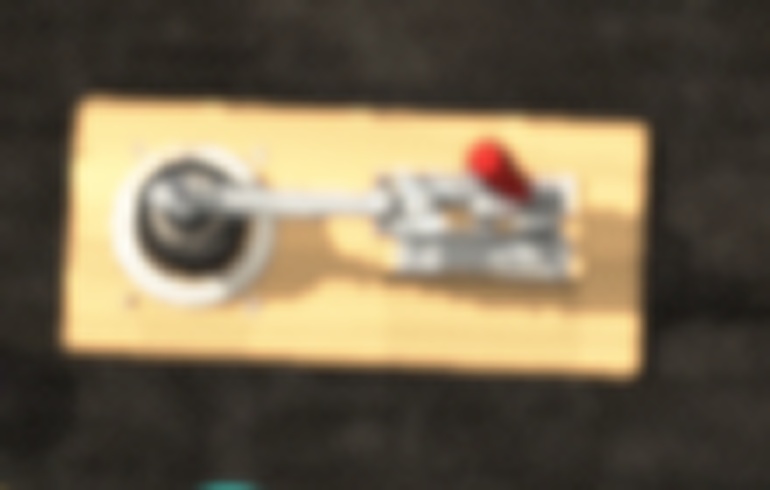

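The crop shows the white ring centred at about (193,225), which is full-image (242.6,197.1). The clamp arm runs right from the lid, and the red grip is at crop (490,165). The triangulated grip (0.516, −0.021, 0.171) matches the position expected from the board corners, (0.515, −0.018, 0.174). Before sweeping over, I'll check the high structures and the ring.

```bash
python3 - <<'E'
from h import *
t=dict(np.load("top0.npz"));t["camera_matrix"]=t["K"]
P=pts(t["d"],t);ok=t["d"]>0
for z0 in np.arange(.1,.9,.1):
  for y0 in np.arange(-.4,.7,.1):
    q=ok&(P[...,2]>=z0)&(P[...,2]<z0+.1)&(P[...,1]>=y0)&(P[...,1]<y0+.1)&(P[...,0]>.36)&(P[...,0]<.8)
    if q.sum()>5: print("z%.1f y%.1f"%(z0,y0),q.sum(),"x",P[q][:,0].min().round(2),P[q][:,0].max().round(2))
hsv=cv2.cvtColor(t["im"],cv2.COLOR_BGR2HSV).astype(int)
m=(hsv[...,1]<60)&(hsv[...,2]>150)
m[:182]=0;m[216:]=0;m[:,:228]=0;m[:,254:]=0
q=np.argwhere(m)[:,::-1].astype(np.int32);(c,r)=cv2.minEnclosingCircle(q);K,R,T=t["K"],t["R"],t["t"];C=-R.T@T
f=R.T@np.linalg.solve(K,[*c,1]);print("ring",c,r,C+f*(.022-C[2])/f[2])
E
```

```text
z0.1 y-0.4 94 x 0.55 0.58
z0.1 y-0.1 76 x 0.5 0.52
z0.1 y-0.0 7 x 0.51 0.53
z0.1 y0.1 6 x 0.52 0.52
z0.1 y0.3 542 x 0.53 0.67
z0.1 y0.4 768 x 0.51 0.68
z0.1 y0.5 307 x 0.54 0.62
z0.2 y-0.1 18 x 0.51 0.52
z0.2 y0.3 158 x 0.59 0.61
z0.2 y0.4 106 x 0.59 0.6
z0.3 y0.3 179 x 0.59 0.61
z0.3 y0.4 112 x 0.59 0.6
z0.4 y0.3 212 x 0.59 0.61
z0.4 y0.4 136 x 0.59 0.6
z0.5 y0.3 400 x 0.59 0.73
z0.5 y0.4 203 x 0.59 0.66
z0.6 y0.3 3267 x 0.5 0.75
z0.6 y0.4 1176 x 0.58 0.73
z0.7 y0.3 235 x 0.48 0.53
ring (241.89999389648438, 196.3000030517578) 11.903875350952148 [0.52082718 0.10927085 0.022     ]
```

Call:
{"fn": "move_arm", "kwargs": {"motion": [[[-0.12,-0.12,0,0,0,0.08,-1],[-0.24,-0.24,0,0,0,0.16,-1],[-0.36,-0.36,0,0,0,0.24,-1],[-0.48,-0.48,0,0,0,0.32,-1],[-0.6,-0.6,0,0,0,0.4,-1],[-0.72,-0.72,0,0,0,0.48,-1],[-0.84,-0.84,0,0,0,0.56,-1],[-0.96,-0.96,0,0,0,0.64,-1]]], "force": 20}}

```text
clock: 0.9
ee_pos: [0.2917, 0.4619, 0.2918]
tool_rot: [-0.0, 0.415, 0.91, -0.0]
wrist_force: [-0.7, -0.2, -0.4]
width: 0.0311
grasp_force: 0.0
```

Call:
{"fn": "move_arm", "kwargs": {"motion": [[[-0.14,-0.04,0,0,0,0.07,-1],[-0.28,-0.07,0,0,0,0.14,-1],[-0.42,-0.11,0,0,0,0.21,-1],[-0.56,-0.15,0,0,0,0.28,-1],[-0.7,-0.18,0,0,0,0.35,-1],[-0.84,-0.22,0,0,0,0.42,-1],[-0.96,-0.25,0,0,0,0.49,-1]]]}}

```text
clock: 1.6
ee_pos: [0.3455, 0.355, 0.2923]
tool_rot: [0.0, 0.582, 0.813, 0.0]
wrist_force: [0.4, -0.8, -0.7]
width: 0.0008
grasp_force: 0.0
```

Call:
{"fn": "move_arm", "kwargs": {"motion": [[[-0.15,0.02,0,0,0,0.08,-1],[-0.3,0.04,0,0,0,0.16,-1],[-0.45,0.07,0,0,0,0.24,-1],[-0.6,0.1,0,0,0,0.32,-1],[-0.75,0.13,0,0,0,0.4,-1],[-0.9,0.15,0,0,0,0.467,-1],[-1,0.17,0,0,0,0.467,-1]]]}}

```text
clock: 2.3
ee_pos: [0.4043, 0.2478, 0.2923]
tool_rot: [0.0, 0.72, 0.694, 0.0]
wrist_force: [-0.2, -0.4, 0.7]
width: 0.0003
grasp_force: 0.0
```

Call:
{"fn": "move_arm", "kwargs": {"motion": [[[-0.15,0.09,0,0,0,0,-1],[-0.3,0.18,0,0,0,0,-1],[-0.45,0.27,0,0,0,0,-1],[-0.6,0.36,0,0,0,0,-1],[-0.75,0.44,0,0,0,0,-1],[-0.87,0.51,0,0,0,0,-1]]]}}

```text
clock: 2.9
ee_pos: [0.4616, 0.1419, 0.2923]
tool_rot: [0.0, 0.719, 0.695, 0.0]
wrist_force: [0.8, 1.1, 1.0]
width: 0.0003
grasp_force: 0.0
```

Call:
{"fn": "move_arm", "kwargs": {"motion": [[[-0.15,0.09,0,0,0,0,-1],[-0.3,0.18,0,0,0,0,-1],[-0.45,0.27,0,0,0,0,-1],[-0.6,0.36,0,0,0,0,-1],[-0.75,0.44,0,0,0,0,-1],[-0.87,0.5,0,0,0,0,-1],[-0.87,0.5,0,0,0,0,-1]]]}}

```text
clock: 3.6
ee_pos: [0.5182, 0.0343, 0.2923]
tool_rot: [0.001, 0.72, 0.694, -0.0]
wrist_force: [-0.3, 0.3, -0.4]
width: 0.0003
grasp_force: 0.0
```

```bash
python3 - <<'E'
from h import *
o=bot.get_obs();print(o["clock"],o["ee_pos"])
im,d,p=snap("wrist");cv2.imwrite("pics/w1.png",im);print(p)
E
```

```text
3.6 [0.51816144 0.0342954  0.29230558]
{'camera_matrix': array([[325.1922621 ,   0.        , 281.14187997],
       [  0.        , 325.1922621 , 207.61299023],
       [  0.        ,   0.        ,   1.        ]]), 'R': array([[ 9.99292042e-01, -3.76203855e-02, -3.48516872e-04],
       [-3.61974977e-02, -9.63939029e-01,  2.63649937e-01],
       [-1.02545613e-02, -2.63450669e-01, -9.64618364e-01]]), 't': array([-0.51645899,  0.01978153,  0.40358424])}
```

View pics/w1.png

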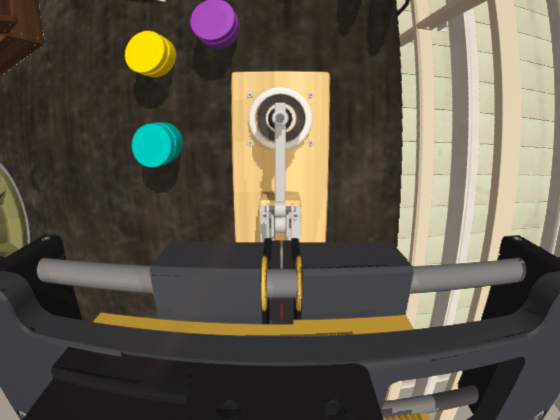

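The wrist picture shows the ring centre near (280,118) and the clamp arm in column 280. The closed fingers at (281,285) are in line with it. Now I'll descend in front of the handle and throw it.

Call:
{"fn": "move_arm", "kwargs": {"motion": [[[0,0,0.13,0,0,0,-1],[0,0,0.26,0,0,0,-1],[0,0,0.4,0,0,0,-1],[0,0,0.5,0,0,0,-1],[0,0,0.5,0,0,0,-1]]]}}

```text
clock: 4.15
ee_pos: [0.5162, 0.038, 0.2306]
tool_rot: [-0.001, 0.718, 0.696, -0.001]
wrist_force: [-0.2, 0.1, -0.0]
width: 0.0005
grasp_force: 0.0
```

Call:
{"fn": "move_arm", "kwargs": {"motion": [[[-0.12,0,0,0,0,0,-1],[-0.22,0,0,0,0,0,-1],[-0.31,0,0,0,0,0,-1],[-0.39,0,0,0,0,0,-1],[-0.47,0,0,0,0,0,-1],[-0.59,0,0,0,0,0,-1],[-0.71,0,0,0,0,0,-1],[-0.83,0,0.03,0,0,0,-1],[-0.94,0,0.09,0,0,0,-1],[-0.94,0,0.09,0,0,0,-1]]]}}

```text
clock: 5.15
ee_pos: [0.5129, -0.0789, 0.2206]
tool_rot: [0.0, 0.72, 0.694, -0.001]
wrist_force: [0.5, -0.8, -0.4]
width: 0.0002
grasp_force: 0.0
```

Call:
{"fn": "move_arm", "kwargs": {"motion": [[[-0.08,0,0.06,0,0,0,-1],[-0.15,0,0.13,0,0,0,-1],[-0.19,0,0.18,0,0,0,-1],[-0.23,0,0.24,0,0,0,-1],[-0.23,0,0.24,0,0,0,-1]]]}}

```text
clock: 5.65
ee_pos: [0.5122, -0.1046, 0.1915]
tool_rot: [0.0, 0.719, 0.695, -0.001]
wrist_force: [0.1, -1.1, 0.2]
width: 0.0002
grasp_force: 0.0
```

```bash
python3 - <<'E'
from h import *
for n in("scene","wrist"):
    im,d,p=snap(n)
    if n=="scene": im=cv2.resize(im[150:280,190:350],None,fx=3.5,fy=3.5)
    cv2.imwrite(f"pics/{n}2.png",im)
E
```

```text
(no output)
```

View pics/scene2.png

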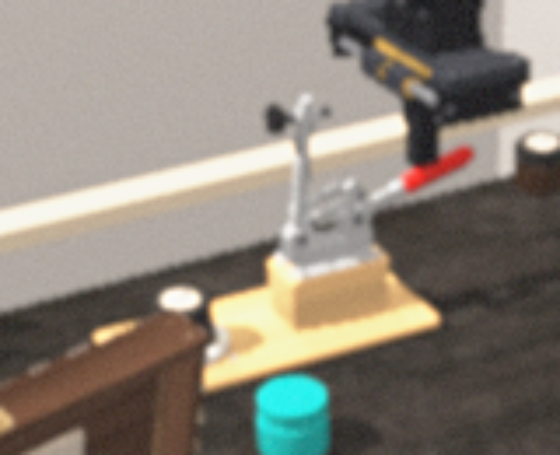

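The arm is up, with its foot at crop (278,118), and the red handle is lying back. The jar with its pale lid label is still in the nest at crop (185,305). Next I'll rise clear and go back to the viewing place over the nest.

Call:
{"fn": "move_arm", "kwargs": {"motion": [[[0,0,-0.25,0,0,0,-1],[0,0,-0.5,0,0,0,-1],[0,0,-0.75,0,0,0,-1],[0,0,-1,0,0,0,0],[0,0,-1,0,0,0,1]]]}}

```text
clock: 6.25
ee_pos: [0.5148, -0.1042, 0.3171]
tool_rot: [0.003, 0.719, 0.695, 0.003]
wrist_force: [1.3, -0.1, -1.0]
width: 0.0095
grasp_force: 0.0
```

Call:
{"fn": "move_arm", "kwargs": {"motion": [[[0.2,0,-0.05,0,0,0,1],[0.4,0,-0.1,0,0,0,1],[0.6,0,-0.1,0,0,0,1],[0.8,0,-0.1,0,0,0,1],[1,0,-0.1,0,0,0,1],[1,0,-0.1,0,0,0,1],[1,0,-0.1,0,0,0,1]]]}}

```text
clock: 6.95
ee_pos: [0.5167, 0.0164, 0.3241]
tool_rot: [0.0, 0.718, 0.696, -0.001]
wrist_force: [0.1, 0.0, -0.2]
width: 0.0644
grasp_force: 0.0
```

```bash
python3 - <<'E'
from h import *
import pickle
o=bot.get_obs();print(o["clock"],o["ee_pos"],abs(o["joint_velocities"]).max())
im,d,p=snap("wrist");cv2.imwrite("pics/w3.png",im);pickle.dump((im,d,p),open("w3.pkl","wb"))
E
```

```text
6.95 [0.51665875 0.01640328 0.32406592] 0.027489309965837972
```

Call:
{"fn": "move_arm", "kwargs": {"motion": [[[0.2,0,0,0,0,0,1],[0.4,0,0,0,0,0,1],[0.6,0,0,0,0,0,1],[0.76,0,0,0,0,0,1],[0.76,0,0,0,0,0,1],[0.76,0,0,0,0,0,1]]]}}

```text
clock: 7.6
ee_pos: [0.5201, 0.106, 0.3245]
tool_rot: [0.0, 0.719, 0.695, -0.0]
wrist_force: [0.3, -1.0, 1.1]
width: 0.0868
grasp_force: 0.0
```

```bash
python3 - <<'E'
from h import *
import pickle
o=bot.get_obs();print(o["clock"],o["ee_pos"],abs(o["joint_velocities"]).max())
im,d,p=snap("wrist");pickle.dump((im,d,p),open("w4.pkl","wb"))
a=cv2.imread("pics/w3.png");cv2.imwrite("pics/w34.png",np.vstack([a[:300,120:480],im[:300,120:480]]))
E
```

```text
7.6 [0.52006448 0.10596236 0.32450843] 0.017940143969562852
```

View pics/w34.png

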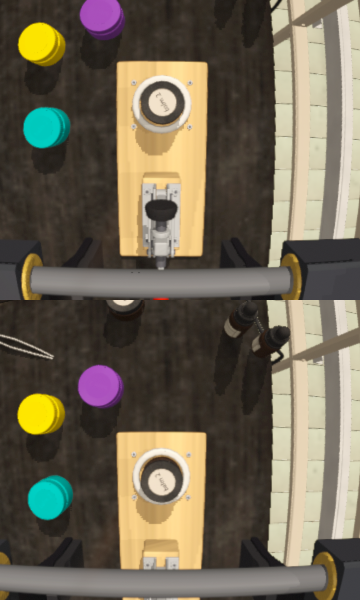

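In both views the jar stands in the ring, at full-image (281,103) and (281,175), with a pale label on its black lid. I'll fit the circles and triangulate.

```bash
python3 - <<'E'
from h import *
import pickle
def ray(p,c):
    K=np.array(p["camera_matrix"]);a=(np.array(c)-K[:2,2])/K[0,0];r=np.hypot(*a)
    v=np.r_[a/r*np.sin(r),np.cos(r)];R=np.array(p["R"]);return -R.T@np.array(p["t"]),R.T@v
def toplane(p,c,z): C,f=ray(p,c);return C+f*(z-C[2])/f[2]
out=[]
for n,c0 in(("w3",(281,103)),("w4",(281,175))):
    im,d,p=pickle.load(open(n+".pkl","rb"));hsv=cv2.cvtColor(im,cv2.COLOR_BGR2HSV).astype(int)
    v,u=np.mgrid[:420,:560];near=np.hypot(u-c0[0],v-c0[1])
    white=((hsv[...,1]<70)&(hsv[...,2]>120)&(near<36)).astype(np.uint8)
    dark=((hsv[...,2]<90)&(near<30)).astype(np.uint8)
    def big(m):
        m=cv2.morphologyEx(m,cv2.MORPH_CLOSE,np.ones((3,3)));cs,_=cv2.findContours(m,0,1);return max(cs,key=cv2.contourArea)[:,0]
    W=big(white);D=big(dark)
    lab=(hsv[...,2]>140)&(near<16);lc=np.argwhere(lab).mean(0)[::-1]
    for nm,Q,z in(("ring",W,.022),("lid",D,.055)):
        g=np.array([toplane(p,q,z)[:2] for q in Q]);(c,r)=cv2.minEnclosingCircle((g*1000).astype(np.float32));print(n,nm,np.array(c)/1000,"diam mm",2*r)
    print(n,"label px",lc,lab.sum(),toplane(p,lc,.055)[:2])
    out.append((ray(p,lc)))
(a,da),(b,db)=out
s=np.linalg.lstsq(np.c_[da,-db],b-a,rcond=None)[0];print("label tri",a+s[0]*da,b+s[1]*db)
E
```

```text
w3 ring [0.51954962 0.10902828] diam mm 70.98571014404297
w3 lid [0.52003088 0.10861114] diam mm 47.30947494506836
w3 label px [282.01130856 101.8546042 ] 619 [0.52028316 0.10911315]
w4 ring [0.52023627 0.10980006] diam mm 71.94183349609375
w4 lid [0.52056506 0.11205219] diam mm 51.159278869628906
w4 label px [281.22176591 179.69815195] 487 [0.52017741 0.11157305]
label tri [0.52031374 0.10970482 0.04483965] [0.5201056  0.10971351 0.04483953]
```

```bash
python3 - <<'E'
from h import *
import pickle
for n,c in(("w3",(282,102)),("w4",(281,178))):
    im,d,p=pickle.load(open(n+".pkl","rb"));K=np.array(p["camera_matrix"]);R=np.array(p["R"]);t=np.array(p["t"])
    for du in(0,8,27,50):
        q=np.array([c[0]+du,c[1]]);a=(q-K[:2,2])/K[0,0];r=np.hypot(*a);v=np.r_[a/r*np.tan(r),1]*np.median(d[q[1]-2:q[1]+3,q[0]-2:q[0]+3]);print(n,du,R.T@(v-t))
o=bot.get_obs();print(o["clock"],o["ee_pos"],o["tool_rot"])
E
```

```text
w3 0 [0.52026676 0.10897551 0.05459037]
w3 8 [0.52900478 0.1087133  0.05465217]
w3 27 [0.55274581 0.11020727 0.02023292]
w3 50 [ 0.58398576  0.11120072 -0.00108503]
w4 0 [0.51999234 0.11343475 0.05447667]
w4 8 [0.52901173 0.11312559 0.05448148]
w4 27 [0.55311647 0.1062845  0.02033876]
w4 50 [ 5.85008664e-01  1.01683214e-01 -4.97818726e-04]
7.65 [0.52012801 0.10545949 0.3246539 ] [ 4.32556944e-04  7.19698419e-01  6.94286614e-01 -3.08652599e-04]
```

Call:
{"fn": "move_arm", "kwargs": {"motion": [[[0.03,0,0.2,0,0,0,1],[0.03,0,0.4,0,0,0,1],[0.03,0,0.6,0,0,0,1],[0.03,0,0.8,0,0,0,1],[0.03,0,0.94,0,0,0,1],[0.03,0,0.94,0,0,0,1],[0.03,0,0.94,0,0,0,1]]]}}

```text
clock: 8.35
ee_pos: [0.5203, 0.11, 0.2124]
tool_rot: [0.0, 0.72, 0.694, 0.0]
wrist_force: [0.1, 0.0, -0.7]
width: 0.0871
grasp_force: 0.0
```

Call:
{"fn": "move_arm", "kwargs": {"motion": [[[0,0,0.15,0,0,0,1],[0,0,0.3,0,0,0,1],[0,0,0.45,0,0,0,1],[0,0,0.6,0,0,0,1],[0,0,0.7,0,0,0,1],[0,0,0.8,0,0,0,1],[0,0,0.88,0,0,0,1],[0,0,0.93,0,0,0,1],[0,0,0.93,0,0,0,1],[0,0,0.93,0,0,0,1]]]}}

```text
clock: 9.35
ee_pos: [0.5203, 0.1114, 0.1006]
tool_rot: [0.0, 0.719, 0.695, 0.0]
wrist_force: [-0.6, -0.8, 0.1]
width: 0.0869
grasp_force: 0.0
```

Call:
{"fn": "move_arm", "kwargs": {"motion": [[[-0.01,0,0.03,0,0,0,1],[-0.01,0,0.03,0,0,0,0.4],[-0.01,0,0.03,0,0,0,0.2],[-0.01,0,0.03,0,0,0,0],[-0.01,0,0.03,0,0,0,-0.2],[-0.01,0,0.03,0,0,0,-0.5],[-0.01,0,0.03,0,0,0,-1],[-0.01,0,0.03,0,0,0,-1],[-0.01,0,0.03,0,0,0,-1],[-0.01,0,0.03,0,0,0,-1]]], "force": 25}}

```text
clock: 10.35
ee_pos: [0.52, 0.1102, 0.0968]
tool_rot: [0.0, 0.719, 0.695, 0.0]
wrist_force: [-0.5, 0.0, 0.5]
width: 0.0493
grasp_force: 25.0
```

Call:
{"fn": "move_arm", "kwargs": {"motion": [[[0,0,-0.02,0,0,0,-1],[0,0,-0.05,0,0,0,-1],[0,0,-0.1,0,0,0,-1],[0,0,-0.15,0,0,0,-1],[0,0,-0.2,0,0,0,-1],[0,0,-0.25,0,0,0,-1],[0,0,-0.3,0,0,0,-1],[0,0,-0.35,0,0,0,-1],[0,0,-0.38,0,0,0,-1],[0,0,-0.4,0,0,0,-1]]]}}

```text
clock: 11.35
ee_pos: [0.5201, 0.1103, 0.1451]
tool_rot: [0.0, 0.719, 0.695, 0.0]
wrist_force: [-0.2, -0.2, -0.8]
width: 0.0494
grasp_force: 25.0
```

Call:
{"fn": "move_arm", "kwargs": {"motion": [[[0,0,-0.04,0,0,0,-1],[0,0,-0.1,0,0,0,-1],[0,0,-0.16,0,0,0,-1],[0,0,-0.22,0,0,0,-1],[0,0,-0.28,0,0,0,-1],[0,0,-0.34,0,0,0,-1],[0,0,-0.39,0,0,0,-1],[0,0,-0.42,0,0,0,-1],[0,0,-0.44,0,0,0,-1],[0,0,-0.44,0,0,0,-1]]]}}

```text
clock: 12.35
ee_pos: [0.52, 0.1102, 0.1977]
tool_rot: [0.0, 0.719, 0.695, 0.0]
wrist_force: [0.3, 0.3, -0.8]
width: 0.0493
grasp_force: 25.0
```

Call:
{"fn": "move_arm", "kwargs": {"motion": [[[0,0,0,0,0,0,-1],[0,0,0,0,0,0,-1],[0,0,0,0,0,0,-1],[0,0,0,0,0,0,-1],[0,0,0,0,0,0,-1],[0,0,0,0,0,0,-1],[0,0,0,0,0,0,-1],[0,0,0,0,0,0,-1]]]}}

```text
clock: 13.15
ee_pos: [0.5199, 0.1102, 0.1975]
tool_rot: [-0.0, 0.719, 0.695, 0.0]
wrist_force: [0.1, -0.7, -1.9]
width: 0.0496
grasp_force: 25.0
```

```bash
python3 - <<'E'
from h import *
im,d,p=snap("scene");cv2.imwrite("pics/s5.png",cv2.resize(im[130:290,190:350],None,fx=3.5,fy=3.5))
o=bot.get_obs();print(o["clock"],o["ee_pos"],o["width"],o["grasp_force"],abs(o["joint_velocities"]).max(),o["wrist_force"])
E
```

```text
13.2 [0.51997181 0.11018763 0.19751084] 0.04951834632989931 24.999825060367584 0.001686000331070072 [-1.14843619  0.64398055 -1.53898727]
```

View pics/s5.png

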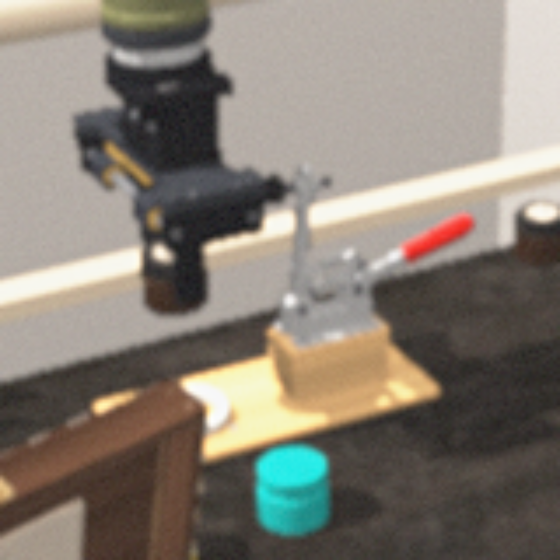

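The jar hangs level in the fingers at crop (175,285), about 100 mm above the empty nest at (210,408). The arm is up and the handle is back, so I'm handing it in.

```bash
python3 -c "
from cell import bot
print(bot.job_done())"
```

```text
the job is handed in; nothing more can be done
None
```

The handle is thrown back, the clamp arm is up, and the jar is held level and still in the gripper about 100 mm above its nest; the job is handed in, and no verdict came back.

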